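# Fit up a post over its stub for tack welding

## Robot

A 6-joint arm with a two-finger parallel gripper is mounted at the origin on the work surface. World frame = base frame: x ahead of the robot, y to its left, z up, the work surface at z = 0. Lengths are in mm, angles in rad, forces in N, time in s.
With the tool pointing down it reaches from about 300 to 950 mm from the base axis. Payload 3.1 kg.
Tool frame: the origin (TCP) lies midway between the tips of the shut fingers; the grasp point (between the pads) lies 19 mm behind it; z points along the fingers, x is the direction in which the jaws open and shut, and the axes are right-handed (so a half turn about z gives the same grasp; the last joint's range is limited). The gripper opens to 85 mm and grips with 20 to 120 N. Pads are 22 mm wide; open, the fingers measure 114 mm over their backs; the gripper's body (76 mm by 85 mm) begins 54 mm behind the grasp point. The pads swing forward as they close: fully open they stand 13 mm farther back than shut.
Start: joints at [-1.249, 0.308, 1.634, -0, 1.2, -0.07], TCP at [238.632, -577.656, 231.272] pointing down, gripper open.
Joint ranges: [-3.06, 3.06], [-0.79, 1.96], [0.05, 2.63], [-1.19, 4.34], [0.05, 2.64], [-2.94, 2.94]. Speed limits (rad/s): [2.79, 2.79, 3.14, 3.14, 3.14, 3.14].

## Interface

Orientations are given as a unit quaternion [w, x, y, z].
In Python, from bench import robot gives the robot as it stands.
- The arm moves only by the tool move_arm, never from a script. Its argument "targets" is text: rows parted by semicolons, each of 7 numbers parted by spaces: the shift along the tool's x, y, z normalised to -1 to 1, where 1 is 0.3 m, then the turn, a rotation vector about the tool's x, y, z normalised to -1 to 1, where 1 is 4 degrees, then the opening, from 0 (shut) to 1 (fully open). In form: tx ty tz ax ay az fingers; .... A call has 1 to 8 rows; each row shifts and turns the commanded pose from where the row before left it, along the tool's axes as they then stand; what a row does not reach is not made up. A row lasts 1/12 s, in which the tool goes at most 41.7 mm and 7.16 degrees, less where a joint would pass 70% of its speed; a pose out of reach is approached as far as the arm can. A call with a number of a shift or a turn outside -1 to 1 is refused whole. A call with a gripper value outside its range is refused whole. The fingers move at their own pace and stop on an object; "force" is the grip in N (left out, the last holds). Time passes only in rows, so rows that do not move let the fingers close. It gives the time, the measured TCP pose, the force and the opening at its end, in the units of the state.
- robot.state(): the state, without advancing time (a new reading comes with each control period).
- robot.camera(name): name is "side" or "top"; returns a dict with "img" (384x512x3 uint8, red, green, blue), "K" (3x3 intrinsics, pixels), "R" (3x3) and "t" (3): a world point X has camera coordinates R X + t. Camera axes: x right, y down, z forward; pixel columns grow to the right and rows downward; lengths in mm; the calibration is good to about 2 mm. A picture is of the moment at which its call begins. There is no depth.
- robot.finish_job(): hands the job in, once; it reports no verdict.
The state is a dict: "clock": time; "joint_positions": joint angles; "joint_velocities": joint speeds; "joint_efforts": joint torques, N m; "tcp_pos": TCP position; "tool_rot": TCP orientation; "contact_force": force on the tool from outside, world axes, zero at the start; "ft_torque": the same for the moment, N m; "grip_width": opening from 0.0 (shut) to 1.0 (fully open).
Only numpy, scipy, OpenCV 4.12 (cv2) and the standard library are available. Lean on these libraries where they do the work, as an engineer would, in place of code of your own. Each camera call takes 0.05 s, during which the arm holds its last target. There are 200 camera calls.

## Task

First take the sprung heat-sink clamp off its parking stand and clip it well down onto the top edge of the upright fin of the weldment, square across the fin, the whole width of its jaws on the edge, and let go of it. Then take the rectangular post whose section matches the stub on the weldment, lift it clear above the top of the spatter screen, carry it over the screen, and stop with it hovering upright over the stub, aligned with it in position and turn, with a gap of about 5 mm, touching nothing but your gripper; finish there, still holding the post in mid-air, for the welder to tack. Leave the clamp clipped on, and do not shift the screen, the thin post, the hammer or the brush.

Things in the scene. Friction and masses are not known exactly. Their poses are not given: they have to be found in the camera images.
- work: The weldment, fixed to the bench, yaw within about 17 degrees: a bare steel base plate 120 (x) x 180 (y) x 10 mm carrying an upright rectangular tube stub (centred at y = -55 mm) and an upright fin (centred at y = +55 mm), both x = 0, tops 70 mm above the bench. Origin: centre of the plate's underside.
- stub_top (a point): Centre of the open top of the stub, 70 mm above the bench; axes as work. The stub is a rectangular tube 50 (x) x 30 (y) mm outside, 3 mm wall, 60 mm tall.
- fin_top (a point): Middle of the fin's top edge, 70 mm above the bench; axes as work. The fin is 80 mm long (x), 6 mm thick (y), 60 mm tall.
- stand: Parking stand of the clamp, painted grey, fixed: base plate 90 (x) x 80 (y) x 10 mm with an upright plate 50 mm long (along x), 6 mm thick (along y) and 60 mm tall in its middle, top edge 70 mm above the bench. Origin: centre of the underside.
- clamp: Sprung heat-sink clamp, two halves like a clothes peg, 81 mm tall, 24 mm wide (x), 150 g; at the start clipped on the stand's plate, handles up, jaw tips 20 mm below the plate's edge. Origin: midway between the jaw tips, at their lower end; z up to the handles, y across the jaws. Jaws: copper plates 22 mm wide (x), z 0 to 28 mm; a pivot barrel stops the plate 29 mm above the tips.
- clamp_bars (a point): Point midway between the clamp's two handle bars, 75 mm above its origin. The bars are dark steel rounds 12 mm thick, 24 mm long along x, at y = +20 and -20 mm: 52 mm over the outsides when clipped. Squeezed together along y with 6 to 10 N to about 36 mm over the outsides, they open the jaws fully.
- clamp_arm (a joint): Clamp hinge (along x, at z = 35 mm), rad: 0 clipped on a 6 mm plate, -0.1 shut on nothing, 0.42 jaws fully open (a stop), tips then about 20 mm apart. The spring shuts it when the handles are let go. As it opens each half leans up to 12 degrees; clamp is the frame of the +y half.
- post: The rectangular steel tube post to be fitted: 50 (x) x 30 (y) mm outside, 3 mm wall, 100 mm tall, about 0.34 kg, standing upright on the bench beyond the screen (on the robot's left), at any yaw within about 29 degrees. Origin: centre of its lower end; z up. Its two 30 mm-apart broad faces look along its y axis.
- thin_post: Another post, not to be used: square steel tube 25 x 25 mm, 100 mm tall, standing on the bench; the two posts may be in either place. Origin: centre of its lower end.
- screen: Spatter screen standing loose between the posts and the weldment: an aluminium sheet 260 mm long (x), 3 mm thick (y), with a rim 8 mm thick, top 120 mm above the bench, on two feet 70 mm deep (y). 2 kg. Origin: centre of the underside.
- hammer: Hammer 260 mm long lying on the bench beyond the weldment. Bystander. Origin: underside, about the middle; x along the handle to the head.
- brush: Brush 220 mm long lying on the bench beyond the stand, on the right. Bystander. Origin: underside, about the middle; x along the handle to the bristles.
Mind the look-alikes: they are no part of the job. What is shaped like the clamp but green or turquoise is not meant. Leave any turquoise look-alike of the post alone.

How it is judged:
By the outcome, as a careful person would: the job done as asked, in the order asked, and still so for the second after the job is handed in, while the arm keeps its last pose, push and grip.
It also fails if it takes over 61 s, if anything falls off the work surface, if the arm or the gripper's body presses on something with over 40 N, if the wrist force passes 120 N, or if a joint passes its speed limit or range.

## Working session

There is one attempt and no reset: what is moved stays moved. The work goes in short steps, Python scripts to look and compute and a tool call to move; the robot and the scene stay as the last step left them, time stands still between calls to the robot, and variables do not carry over. Pictures are saved under pics/ and viewed, about 8 in all and at most 12, crops included, and the job is handed in when it is done.

Besides the shell and the picture viewer there is one more tool, called after "Emit:" as a command line: name --argument value ..., lists and objects as JSON in quotes. move_arm: Moves the arm, as the interface text tells. Scaled input: -1 to 1 covers 0.3 m each way for a shift and 4 degrees each way for a turn. Its arguments: {"type":"object","properties":{"targets":{"type":"string"},"force":{"type":"number"}},"required":["targets"]}

```bash
mkdir -p pics; ls
python3 - <<'E'
from bench import robot
import cv2,numpy as np
s=robot.state();print({k:np.round(v,3).tolist() for k,v in s.items()})
for n in("top","side"):
    c=robot.camera(n);cv2.imwrite(f"pics/{n}0.png",cv2.resize(c["img"][:,:,::-1],(800,600),interpolation=cv2.INTER_CUBIC))
    cv2.imwrite(f"pics/{n}0raw.png",c["img"][:,:,::-1])
    print(n,c["K"].round(1).tolist(),c["R"].round(4).tolist(),c["t"].round(1).tolist(),(-c["R"].T@c["t"]).round(0))
    np.savez(f"cam_{n}.npz",K=c["K"],R=c["R"],t=c["t"])
E
```

```text
pics
{'clock': 0.0, 'joint_positions': [-1.249, 0.309, 1.635, 0.0, 1.2, -0.07], 'joint_velocities': [-0.0, -0.0, 0.001, 0.002, -0.0, 0.001], 'joint_efforts': [-0.001, -41.526, -27.667, -0.0, 0.01, -0.0], 'tcp_pos': [238.376, -576.836, 230.024], 'tool_rot': [-0.001, 0.831, -0.556, -0.001], 'contact_force': [0.167, 0.039, -0.338], 'ft_torque': [0.038, -0.041, 0.039], 'grip_width': 0.999}
top [[348.8, 0.0, 257.7], [0.0, 348.8, 192.2], [0.0, 0.0, 1.0]] [[0.0124, -0.9999, 0.0118], [-0.9846, -0.0143, -0.1742], [0.1743, -0.0095, -0.9846]] [11.5, 568.0, 1142.3] [ 360.   30. 1224.]
side [[445.8, 0.0, 256.5], [0.0, 445.8, 192.7], [0.0, 0.0, 1.0]] [[-0.819, -0.5738, -0.0066], [-0.4153, 0.6006, -0.6832], [0.396, -0.5568, -0.7302]] [465.7, 274.3, 1045.3] [ 81. 685. 954.]
```

View pics/top0.png

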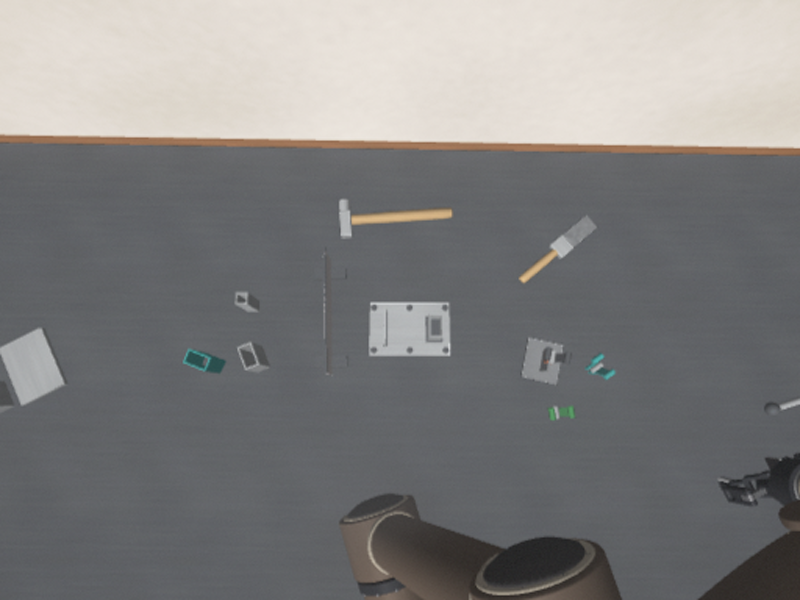

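View pics/side0.png

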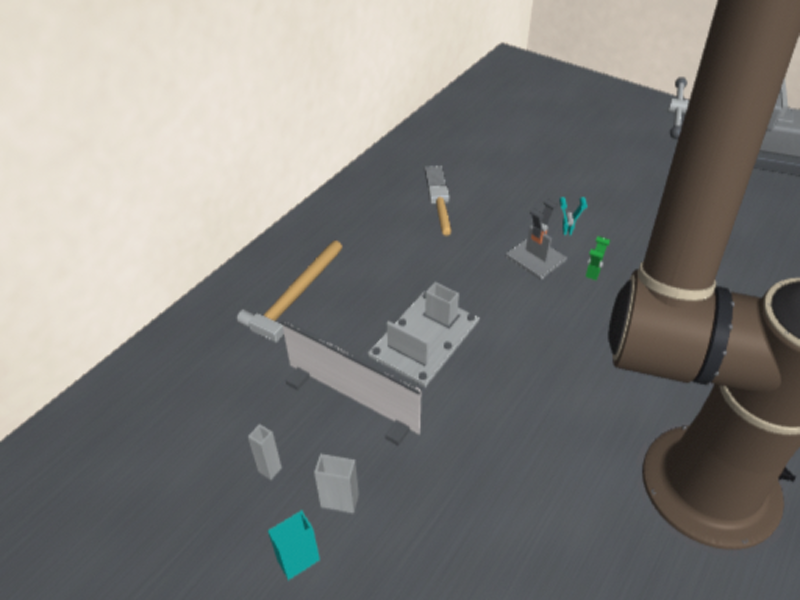

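Top view at 800x600: stand with the dark and copper clamp at (545,360), turquoise clamp at (600,367), green one at (561,412). Weldment is at (410,329), with the fin at (385,328) and the stub at (435,327). Screen is at (327,315), thin post (245,300), grey rectangular post (253,356), turquoise post (203,360). Next I'll enlarge the candidates.

```bash
cat > crop.py <<'E'
import cv2,numpy as np
def crop(img,x0,y0,w,h,s):
    c=cv2.resize(img[y0:y0+h,x0:x0+w],None,fx=s,fy=s,interpolation=cv2.INTER_CUBIC)
    for x in range(-(-x0//10)*10,x0+w,10):
        cv2.line(c,((x-x0)*s+s//2,0),((x-x0)*s+s//2,5),(0,255,255),1);cv2.putText(c,str(x),((x-x0)*s,16),0,.35,(0,255,255),1)
    for y in range(-(-y0//10)*10,y0+h,10):
        cv2.line(c,(0,(y-y0)*s+s//2),(5,(y-y0)*s+s//2),(0,255,255),1);cv2.putText(c,str(y),(6,(y-y0)*s+s//2+4),0,.35,(0,255,255),1)
    return c
E
python3 - <<'E'
import cv2,numpy as np
from crop import crop
t=cv2.imread("pics/top0raw.png");s=cv2.imread("pics/side0raw.png")
W=lambda *a:cv2.resize(crop(*a),(400,300))
a=np.vstack([np.hstack([crop(t,330,210,66,50,6),crop(t,230,185,66,50,6)]),np.hstack([crop(t,115,180,66,60,5)[:, :330],crop(s,315,120,80,60,5)])[:300] if 0 else np.hstack([crop(t,113,192,66,50,6),crop(s,320,122,66,50,6)])])
cv2.imwrite("pics/mos1.png",a)
b=np.vstack([np.hstack([crop(s,232,178,80,70,5)[:350,:400],crop(s,155,265,78,70,5)])])
cv2.imwrite("pics/mos2.png",b)
E
```

```text
(no output)
```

View pics/mos1.png

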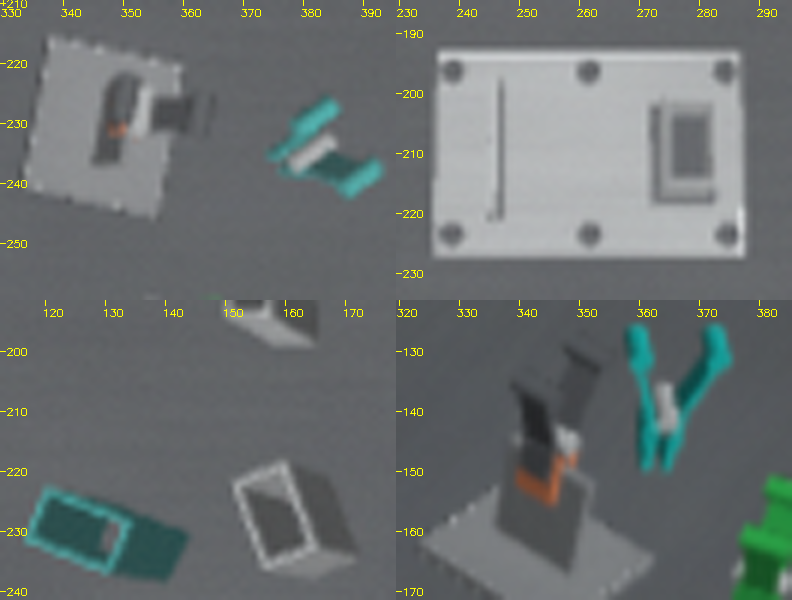

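View pics/mos2.png

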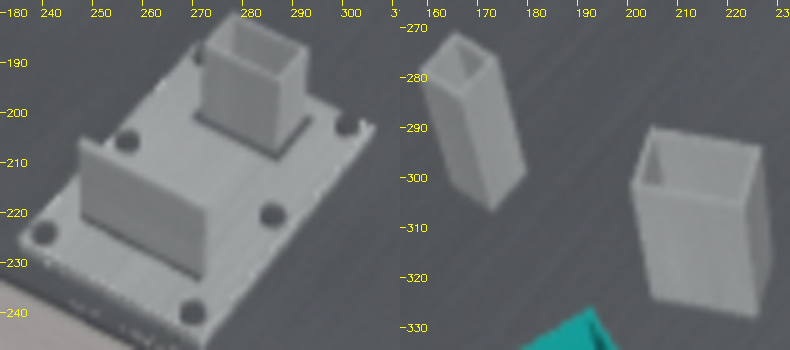

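The parked clamp is the dark and copper one clipped on the grey stand: top raw (350,230), side raw (345,145). The turquoise (382,235) and green ones are decoys. The post to use is the bare-grey rectangular one at top (158,228) and side (213,305). The turquoise one at (125,228) and the square one at (157,192) are not meant. Now I'll fit poses to the corners read from these crops.

```bash
cat > fit.py <<'E'
import numpy as np
from scipy.optimize import least_squares
C={n:np.load(f"cam_{n}.npz") for n in("top","side")}
def proj(n,X):
    c=C[n];p=(c["K"]@(c["R"]@np.atleast_2d(X).T+c["t"].reshape(3,1))).T
    return p[:,:2]/p[:,2:]
def world(p,L):
    c,s=np.cos(p[2]),np.sin(p[2]);L=np.atleast_2d(L)
    return np.c_[p[0]+c*L[:,0]-s*L[:,1],p[1]+s*L[:,0]+c*L[:,1],L[:,2]]
def fit(obs,x0,only=None):
    o=[a for a in obs if only in(None,a[0])]
    f=lambda p:np.concatenate([(proj(a[0],world(p,a[1]))[0]-a[2]) for a in o])
    r=least_squares(f,x0,loss="soft_l1");return r.x,np.abs(r.fun).reshape(-1,2).round(1)
def rep(name,obs,x0):
    for only in(None,"top","side"):
        try:
            p,r=fit(obs,x0,only);print(name,only,p[:2].round(1),"yaw",np.degrees(p[2]).round(1),"res",r.max(),r.mean().round(2))
        except Exception as e:print(name,only,e)
    return fit(obs,x0)[0]
E
cat > meas.py <<'E'
from fit import *
T,S="top","side"
work=[(T,(60,90,10),(236.5,192.8)),(T,(60,-90,10),(287.2,193.2)),(T,(-60,-90,10),(288,227.3)),(T,(-60,90,10),(235.5,227.5)),
(T,(25,-40,70),(273.8,201.7)),(T,(25,-70,70),(282.5,201.7)),(T,(-25,-70,70),(282.5,216.2)),(T,(-25,-40,70),(273.8,216.2)),
(S,(60,90,10),(235.1,225.1)),(S,(-60,90,10),(272.5,247.1)),(S,(-60,-90,10),(306.7,202.9)),
(S,(25,-70,70),(278.5,179.9)),(S,(-25,-70,70),(293.1,186.9)),(S,(-25,-40,70),(287.1,192.9)),(S,(25,-40,70),(272.3,185.5)),
(S,(40,58,70),(247.9,204.9)),(S,(-40,58,70),(272.7,218.9))]
post=[(T,(25,15,100),(151.2,222.2)),(T,(25,-15,100),(160.3,218.2)),(T,(-25,-15,100),(165.5,232.3)),(T,(-25,15,100),(156.5,236.8)),
(S,(25,-15,100),(205.1,289.9)),(S,(-25,-15,100),(226.9,293.9)),(S,(-25,15,100),(222.9,305.1)),(S,(25,15,100),(201.3,301.5)),(S,(25,15,0),(205.1,324.1)),(S,(-25,15,0),(225.7,327.9))]
stand=[(T,(45,40,10),(337.8,215.7)),(T,(45,-40,10),(360,220.3)),(T,(-45,-40,10),(355.7,245.7)),(T,(-45,40,10),(333.7,241.2)),
(S,(45,40,10),(323.8,162.3)),(S,(-45,-40,10),(362.5,164.8)),(S,(-25,3,70),(352.5,153.2))]
if __name__=="__main__":
    rep("work",work,[450,0,0]);p=rep("post",post,[450,300,0.3]);s=rep("stand",stand,[400,-300,-.2])
    bars=[(0,20,125),(0,-20,125)]
    for n in(T,S):print(n,proj(n,world(s,bars)).round(1).tolist(),"plate",proj(n,world(s,[(25,3,70),(-25,3,70)])).round(1).tolist())
E
python3 meas.py
```

```text
work None [512.3   5. ] yaw 0.3 res 2.0 0.55
work top [509.8   4.5] yaw 0.1 res 0.7 0.38
work side [513.7   5.1] yaw 0.7 res 2.2 0.45
post None [441.8 338.2] yaw 383.2 res 1.0 0.47
post top [439.9 336.3] yaw 24.1 res 0.4 0.2
post side [442.3 338.7] yaw -337.0 res 0.9 0.33
stand None [ 444.  -291.4] yaw -11.3 res 1.0 0.36
stand top [ 443.6 -292.8] yaw -11.0 res 0.5 0.18
stand side [ 443.9 -288.6] yaw -11.8 res 0.6 0.25
top [[349.7, 226.8], [362.2, 229.5]] plate [[351.5, 221.8], [349.0, 236.6]]
side [[344.8, 137.0], [353.5, 130.9]] plate [[339.3, 144.8], [352.5, 152.8]]
```

```bash
cat >> fit.py <<'E'
def tool_move(state,pos,yaw=None):
    """shift in tool axes (units of 0.3 m) and turn about tool z (units of 4 deg) to bring TCP to pos with tool x at world yaw (deg, mod 180)"""
    from scipy.spatial.transform import Rotation as Ro
    q=state["tool_rot"];R=Ro.from_quat([q[1],q[2],q[3],q[0]]).as_matrix()
    d=R.T@(np.array(pos)-state["tcp_pos"])
    y=np.degrees(np.arctan2(R[1,0],R[0,0]));out=dict(shift_mm=d.round(1),yaw=y.round(2),zaxis=R[:,2].round(4))
    if yaw is not None:out["turn_z_deg"]=-round(((yaw-y+90)%180)-90,2)
    return out
E
python3 - <<'E'
from meas import *
from bench import robot
s,_=fit(stand,[400,-300,-.2])
for dx in(-8,0,4,8):
  print(dx,"jaw",proj(S,world(s,[(11+dx,5,50),(-11+dx,5,50)])).round(1).tolist(),"barstop",proj(S,world(s,[(12+dx,22,130),(-12+dx,22,130)])).round(1).tolist(),"topbars",proj(T,world(s,[(dx+12,20,129),(dx-12,20,129)])).round(1).tolist(),proj(T,world(s,[(dx+12,-20,129),(dx-12,-20,129)])).round(1).tolist())
print(tool_move(robot.state(),world(s,[0,0,170])[0],-11.3+90))
E
```

```text
-8 jaw [[343.7, 153.6], [349.5, 157.1]] barstop [[343.5, 135.3], [350.2, 139.2]] topbars [[350.3, 225.4], [349.0, 232.9]] [[362.8, 228.1], [361.6, 235.6]]
0 jaw [[341.7, 152.3], [347.4, 155.8]] barstop [[341.3, 134.1], [347.9, 137.9]] topbars [[350.7, 223.0], [349.4, 230.4]] [[363.2, 225.6], [362.0, 233.1]]
4 jaw [[340.6, 151.7], [346.4, 155.2]] barstop [[340.2, 133.4], [346.8, 137.3]] topbars [[350.9, 221.7], [349.6, 229.2]] [[363.4, 224.4], [362.2, 231.9]]
8 jaw [[339.6, 151.0], [345.3, 154.5]] barstop [[339.2, 132.8], [345.7, 136.6]] topbars [[351.1, 220.5], [349.8, 227.9]] [[363.6, 223.1], [362.4, 230.6]]
{'shift_mm': array([-185.3, -299. ,   60.6]), 'yaw': np.float64(-67.55), 'zaxis': array([-7.e-04,  2.e-03, -1.e+00]), 'turn_z_deg': np.float64(33.75)}
```

Emit:
move_arm --targets "-0.06 -0.1 0 0 0 0 1; -0.06 -0.1 0 0 0 0 1; -0.06 -0.1 0 0 0 0 1; -0.06 -0.1 0 0 0 0 1; -0.06 -0.1 0 0 0 0 1; -0.06 -0.1 0 0 0 0 1; -0.06 -0.1 0 0 0 0 1; -0.06 -0.1 0 0 0 0 1" --force 20

```text
clock: 0.77
tcp_pos: [405.9, -351.1, 230.8]
tool_rot: [-0.0, 0.831, -0.556, -0.0]
contact_force: [1.8, -0.1, -0.4]
grip_width: 0.998
```

Emit:
move_arm --targets "0 0 0 0 0 0.94 1; 0 0 0 0 0 0.94 1; 0 0 0 0 0 0.94 1; 0 0 0 0 0 0.94 1; 0 0 0 0 0 0.94 1; 0 0 0 0 0 0.94 1; 0 0 0 0 0 0.94 1; 0 0 0 0 0 0.94 1"

```text
clock: 1.43
tcp_pos: [405.1, -352.6, 230.7]
tool_rot: [-0.0, -0.657, 0.754, 0.001]
contact_force: [-0.8, 0.4, 0.3]
grip_width: 0.998
```

Emit:
move_arm --targets "0 0 0 0 0 0.92 1; 0 0 0 0 0 0 1"

```text
clock: 1.6
tcp_pos: [405.2, -352.6, 230.7]
tool_rot: [-0.0, -0.634, 0.774, 0.001]
contact_force: [-0.7, 0.3, 0.7]
grip_width: 0.994
```

Run:
```python
from meas import *
from bench import robot
s,_=fit(stand,[400,-300,-.2])
st=robot.state();print(st["clock"],st["tcp_pos"],st["joint_positions"],tool_move(st,world(s,[2,0,170])[0],-11.3+90))
```

```text
1.6 [ 405.15135045 -352.56705552  230.72202917] [-7.97211553e-01  1.40464805e-01  1.84054191e+00  3.24265994e-05
  1.16174008e+00  9.72033385e-01] {'shift_mm': array([-67.6, -28. ,  60.7]), 'yaw': np.float64(-101.37), 'zaxis': array([-8.e-04,  8.e-04, -1.e+00]), 'turn_z_deg': np.float64(-0.07)}
```

Emit:
move_arm --targets "-0.05 -0.02 0 0 0 0 1; -0.075 -0.03 0 0 0 0 1; -0.06 -0.025 0 0 0 0 1; -0.04 -0.018 0.04 0 0 0 1; 0 0 0.08 0 0 0 1; 0 0 0.08 0 0 0 1; 0 0 0 0 0 0 1; 0 0 0 0 0 0 1"

```text
clock: 2.27
tcp_pos: [444.5, -291.0, 169.0]
tool_rot: [-0.001, -0.634, 0.773, 0.003]
contact_force: [-0.8, 0.8, 0.2]
grip_width: 1.001
```

Run:
```python
from meas import *
from bench import robot
from crop import crop
import cv2
s,_=fit(stand,[400,-300,-.2])
st=robot.state();print(tool_move(st,world(s,[2,0,170])[0],-11.3+90))
ims=[]
for n,(x,y) in(("top",(325,200)),("side",(315,90))):
    c=robot.camera(n)["img"][:,:,::-1].copy()
    cv2.imwrite(f"pics/{n}1raw.png",c);ims.append(crop(c,x,y,66,84,6))
cv2.imwrite("pics/m3.png",np.hstack(ims))
```

```text
{'shift_mm': array([ 0.5, -1.5, -1. ]), 'yaw': np.float64(-101.25), 'zaxis': array([-0.0043,  0.0031, -1.    ]), 'turn_z_deg': np.float64(0.05)}
```

View pics/m3.png

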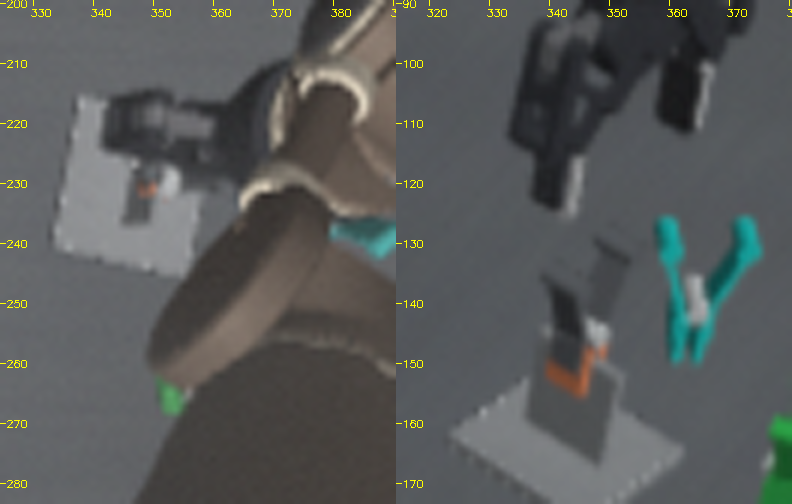

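Run:
```python
from fit import *
y=np.radians(-11.25)
for z in(180,184):
  P=(444.5,-291,y)
  print(z,proj("side",world(P,[(11,57,z),(-11,57,z),(-11,42.5,z),(11,-42.5,z),(-11,-42.5,z),(-11,-57,z)])).round(1).tolist())
```

```text
180 [[335.7, 125.8], [342.0, 129.4], [345.3, 127.1], [357.9, 110.6], [364.2, 113.9], [367.3, 111.8]]
184 [[335.9, 124.6], [342.2, 128.2], [345.6, 125.9], [358.2, 109.4], [364.4, 112.8], [367.5, 110.6]]
```

Fingertips at side (337..345,125) and (358..367,111) match their projection to about 1 px, so the arm and camera agree. Descending and squeezing.

Emit:
move_arm --targets "0 -0.005 0.03 0 0 0 1; 0 0 0.05 0 0 0 1; 0 0 0.05 0 0 0 1; 0 0 0.05 0 0 0 1; 0 0 0.04 0 0 0 1; 0 0 0 0 0 0 1; 0 0 0 0 0 0 1"

```text
clock: 2.95
tcp_pos: [447.4, -292.5, 105.0]
tool_rot: [-0.0, -0.634, 0.773, 0.0]
contact_force: [0.6, -0.9, 0.4]
grip_width: 1.001
```

Emit:
move_arm --targets "0 0 0 0 0 0 0.7; 0 0 0 0 0 0 0.5; 0 0 0 0 0 0 0.3; 0 0 0 0 0 0 0.3; 0 0 0 0 0 0 0.3; 0 0 0 0 0 0 0.3; 0 0 0 0 0 0 0.3; 0 0 0 0 0 0 0.3" --force 25

```text
clock: 3.62
tcp_pos: [447.4, -292.4, 105.1]
tool_rot: [-0.0, -0.634, 0.773, 0.0]
contact_force: [-0.3, 0.2, -1.2]
grip_width: 0.389
```

Emit:
move_arm --targets "0 0 0 0 0 0 0.3; 0 0 0 0 0 0 0.3; 0 0 0 0 0 0 0.3; 0 0 0 0 0 0 0.3"

```text
clock: 3.95
tcp_pos: [447.5, -292.5, 105.3]
tool_rot: [-0.0, -0.634, 0.773, 0.0]
contact_force: [0.9, -0.1, -1.6]
grip_width: 0.388
```

Emit:
move_arm --targets "0 0 -0.015 0 0 0 0.3; 0 0 -0.03 0 0 0 0.3; 0 0 -0.04 0 0 0 0.3; 0 0 -0.05 0 0 0 0.3; 0 0 -0.06 0 0 0 0.3; 0 0 -0.04 0 0 0 0.3; 0 0 0 0 0 0 0.3; 0 0 0 0 0 0 0.3"

```text
clock: 4.62
tcp_pos: [448.4, -293.1, 177.4]
tool_rot: [0.0, -0.634, 0.773, -0.002]
contact_force: [-0.8, 0.1, -1.6]
grip_width: 0.388
```

Run:
```python
from meas import *
from bench import robot
from crop import crop
import cv2
w,_=fit(work,[500,0,0])
st=robot.state();print(st["contact_force"],st["grip_width"],tool_move(st,world(w,[0,55,180])[0],np.degrees(w[2])+90))
c=robot.camera("side")["img"][:,:,::-1].copy()
cv2.imwrite("pics/m4.png",crop(c,305,80,80,90,6))
```

```text
[-0.80520023  0.08404377 -1.59894934] 0.38779589243403517 {'shift_mm': array([-358.8,    6.8,   -3.2]), 'yaw': np.float64(-101.31), 'zaxis': array([ 0.0027, -0.0021, -1.    ]), 'turn_z_deg': np.float64(-11.62)}
```

View pics/m4.png

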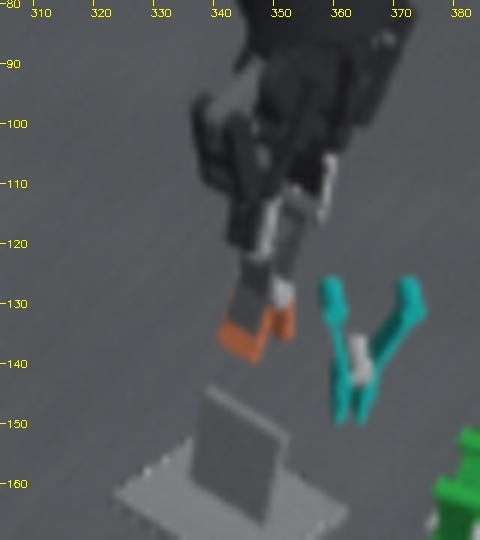

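Clamp is free of the stand and held upright with jaws open. Its copper tips' lower edge runs side (340.7,136.5)-(347.5,139.8). Working out tip height and the screen's position.

Run:
```python
from meas import *
P=(448.4,-293.1,np.radians(-11.3))
o=np.array([(340.7,136.5),(347.5,139.8)])
f=lambda v:(proj(S,world((P[0]+v[2]*np.cos(P[2]),P[1]+v[2]*np.sin(P[2]),P[2]),[(11,12,v[0]),(-11,12,v[0])]))-o).ravel()
r=least_squares(lambda v:f([v[0],0,v[1]]),[120,0]);print("tip z, x off",r.x,r.fun.round(1))
c=C["top"];Kc=c["K"];
def back(n,uv,z):
    c=C[n];d=c["R"].T@np.linalg.solve(c["K"],np.r_[uv,1]);o=-c["R"].T@c["t"].ravel();return (o+d*(z-o[2])/d[2]).round(1)
print("screen ends",back("top",(209.3*1,160),120),back("top",(211.2,240),120))
w,_=fit(work,[500,0,0]);print(world(w,[(0,55,70),(0,-55,70)]).round(1), np.degrees(w[2]))
for k in(T,S): 
  v,_=fit(work,[500,0,0],k);print(k,world(v,[(0,55,70),(0,-55,70)]).round(1))
```

```text
tip z, x off [111.28944427   2.63308826] [ 0.4 -0.1 -0.4  0.1]
screen ends [659.7 178.9 120. ] [401.2 163.5 120. ]
[[512.   60.   70. ]
 [512.6 -50.   70. ]] 0.3063470521156274
top [[509.7  59.5  70. ]
 [510.  -50.5  70. ]]
side [[513.   60.1  70. ]
 [514.4 -49.9  70. ]]
```

Emit:
move_arm --targets "0 0 0 0 0 -0.6 0.3; 0 0 0 0 0 -0.9 0.3; 0 0 0 0 0 -0.9 0.3; 0 0 0 0 0 -0.5 0.3; -0.03 -0.005 0 0 0 0 0.3; -0.06 -0.01 0 0 0 0 0.3; -0.09 -0.015 0 0 0 0 0.3; -0.1 -0.018 0 0 0 0 0.3"

```text
clock: 5.33
tcp_pos: [460.7, -207.4, 174.7]
tool_rot: [0.0, 0.708, -0.707, -0.001]
contact_force: [0.8, 0.6, -0.9]
grip_width: 0.392
```

Emit:
move_arm --targets "-0.1 -0.018 0 0 0 0 0.3; -0.1 -0.018 0 0 0 0 0.3; -0.1 -0.018 0 0 0 0 0.3; -0.1 -0.018 0 0 0 0 0.3; -0.1 -0.018 0 0 0 0 0.3; -0.1 -0.018 0 0 0 0 0.3; -0.08 -0.016 0 0 0 0 0.3; -0.06 -0.013 0 0 0 0 0.3"

```text
clock: 6.0
tcp_pos: [500.4, 16.6, 174.8]
tool_rot: [0.0, 0.709, -0.705, -0.001]
contact_force: [-0.2, -0.5, -1.6]
grip_width: 0.389
```

Emit:
move_arm --targets "-0.06 -0.01 0 0 0 0 0.3; -0.04 -0.005 0 0 0 0 0.3; 0 0 0 0 0 0 0.3; 0 0 0 0 0 0 0.3"

```text
clock: 6.33
tcp_pos: [505.1, 44.2, 175.2]
tool_rot: [0.001, 0.709, -0.705, -0.0]
contact_force: [-0.0, -0.6, -0.8]
grip_width: 0.384
```

Run:
```python
from bench import robot
from fit import *
st=robot.state();print(st["clock"],st["tcp_pos"],st["grip_width"],st["contact_force"],tool_move(st,(510,60,150),90.3))
```

```text
6.3333 [505.11579102  44.21960628 175.15305633] 0.383672030847322 [-0.01518269 -0.63734134 -0.80252597] {'shift_mm': array([-15.8,  -5. ,  25.1]), 'yaw': np.float64(-89.64), 'zaxis': array([-1.5e-03, -5.0e-04, -1.0e+00]), 'turn_z_deg': np.float64(0.06)}
```

Emit:
move_arm --targets "-0.025 -0.008 0 0 0 0 0.3; -0.027 -0.008 0 0 0 0 0.3; 0 0 0.03 0 0 0 0.3; 0 0 0.04 0 0 0 0.3; 0 0 0.03 0 0 0 0.3; 0 0 0 0 0 0 0.3; 0 0 0 0 0 0 0.3"

```text
clock: 6.92
tcp_pos: [509.1, 59.1, 144.1]
tool_rot: [0.001, 0.709, -0.705, -0.001]
contact_force: [-0.3, -0.4, -1.1]
grip_width: 0.391
```

Run:
```python
from meas import *
from bench import robot
from crop import crop
import cv2
st=robot.state();print(tool_move(st,(510,60,111),90.3),st["tcp_pos"])
ims=[]
for n,(x,y) in(("top",(220,165)),("side",(225,155))):
    c=robot.camera(n)["img"][:,:,::-1].copy();ims.append(crop(c,x,y,66,84,6))
cv2.imwrite("pics/m5.png",np.hstack(ims))
```

```text
{'shift_mm': array([-0.9, -1. , 33.1]), 'yaw': np.float64(-89.74), 'zaxis': array([-3.6e-03, -2.0e-04, -1.0e+00]), 'turn_z_deg': np.float64(-0.04)} [509.14539632  59.05451699 144.07919939]
```

View pics/m5.png

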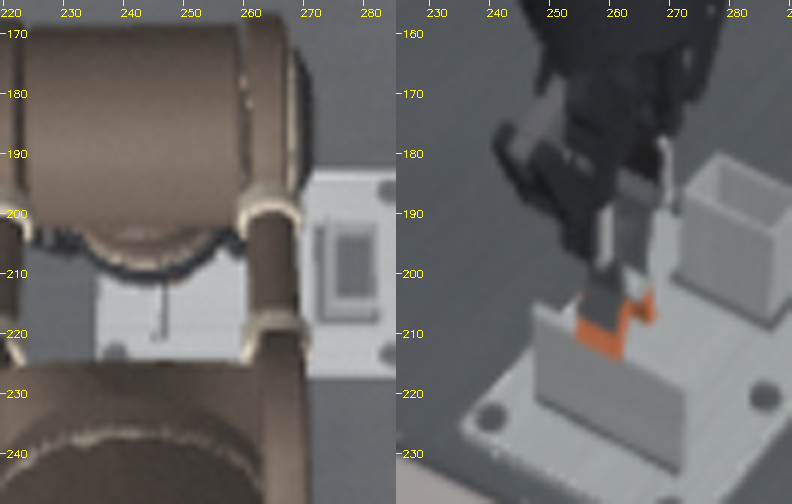

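Run:
```python
from meas import *
P=np.array([511.5,59.1,np.radians(.3)])
o=np.array([(254.7,211.2),(260.8,214.5),(267.2,208.7)])
for z in(70,75,80,85):print(z,proj(S,world(P,[(11,12,z),(-11,12,z),(-11,-11,z)])).round(1).tolist())
g=lambda v:np.r_[(proj(S,world((v[0],v[1],P[2]),[(11,11,v[2]),(-11,11,v[2]),(-11,-11,v[2])]))-o).ravel()]
r=least_squares(g,[511,59,78]);print(r.x,r.fun.round(1))
```

```text
70 [[255.2, 212.8], [262.2, 216.5], [267.1, 210.9]]
75 [[255.2, 211.5], [262.2, 215.2], [267.2, 209.6]]
80 [[255.2, 210.3], [262.2, 213.9], [267.2, 208.4]]
85 [[255.2, 209.0], [262.2, 212.7], [267.2, 207.1]]
[492.82277263  89.6595054  118.56872243] [-0.4 -0.4  0.9  0.1 -0.5  0.3]
```

Emit:
move_arm --targets "-0.003 -0.003 0 0 0 0 0.3; 0 0 0.02 0 0 0 0.3; 0 0 0.02 0 0 0 0.3; 0 0 0.02 0 0 0 0.3; 0 0 0 0 0 0 0.3; 0 0 0 0 0 0 0.3"

```text
clock: 7.52
tcp_pos: [510.7, 60.3, 126.9]
tool_rot: [0.001, 0.709, -0.705, -0.001]
contact_force: [-0.5, 0.5, -1.7]
grip_width: 0.386
```

Emit:
move_arm --targets "0 0 0.015 0 0 0 0.3; 0 0 0.012 0 0 0 0.3; 0 0 0.01 0 0 0 0.3; 0 0 0.006 0 0 0 0.3; 0 0 0 0 0 0 0.3; 0 0 0 0 0 0 0.3"

```text
clock: 8.02
tcp_pos: [511.3, 60.3, 114.7]
tool_rot: [0.0, 0.709, -0.705, -0.0]
contact_force: [0.2, 0.6, -1.6]
grip_width: 0.384
```

Run:
```python
from meas import *
from bench import robot
from crop import crop
import cv2
st=robot.state();print(st["tcp_pos"],st["contact_force"],st["ft_torque"],st["grip_width"])
c=robot.camera("side")["img"][:,:,::-1].copy()
cv2.imwrite("pics/m6.png",crop(c,225,155,80,84,6))
```

```text
[511.34851807  60.3390125  114.73274843] [ 0.21148493  0.57046489 -1.61103557] [ 0.03867091 -0.06685234  0.02180915] 0.38367865122573375
```

View pics/m6.png

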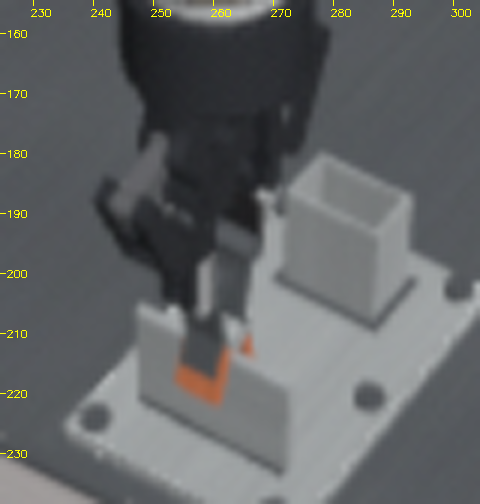

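Jaws straddle the fin: the near copper jaw is at (255-263,217-222), the far one behind the fin at (266,212). No contact force yet. Going 4 mm deeper, then opening gradually.

Emit:
move_arm --targets "0 0 0.007 0 0 0 0.3; 0 0 0.006 0 0 0 0.3; 0 0 0 0 0 0 0.3; 0 0 0 0 0 0 0.3"

```text
clock: 8.4
tcp_pos: [511.3, 60.3, 110.8]
tool_rot: [0.0, 0.709, -0.705, -0.0]
contact_force: [0.7, -0.1, -2.0]
grip_width: 0.383
```

Emit:
move_arm --targets "0 0 0 0 0 0 0.42; 0 0 0 0 0 0 0.46; 0 0 0 0 0 0 0.5; 0 0 0 0 0 0 0.54; 0 0 0 0 0 0 0.58; 0 0 0 0 0 0 0.62; 0 0 0 0 0 0 0.7; 0 0 0 0 0 0 0.8"

```text
clock: 9.07
tcp_pos: [511.8, 60.4, 111.3]
tool_rot: [-0.0, 0.709, -0.705, 0.0]
contact_force: [-0.2, 0.2, -0.2]
grip_width: 0.797
```

Emit:
move_arm --targets "0 0 0 0 0 0 1; 0 0 0 0 0 0 1; 0 0 0 0 0 0 1; 0 0 0 0 0 0 1; 0 0 -0.02 0 0 0 1; 0 0 -0.04 0 0 0 1; 0 0 -0.08 0 0 0 1; 0 0 -0.1 0 0 0 1"

```text
clock: 9.73
tcp_pos: [509.7, 60.3, 182.7]
tool_rot: [0.002, 0.709, -0.705, -0.001]
contact_force: [1.1, 0.5, -0.2]
grip_width: 0.998
```

Emit:
move_arm --targets "0 0 -0.1 0 0 0 1; 0 0 -0.1 0 0 0 1; 0 0 -0.08 0 0 0 1; 0 0 -0.05 0 0 0 1; 0 0 0 0 0 0 1; 0 0 0 0 0 0 1"

```text
clock: 10.23
tcp_pos: [512.2, 60.4, 283.8]
tool_rot: [-0.001, 0.709, -0.705, 0.001]
contact_force: [0.2, -0.1, -0.3]
grip_width: 1.001
```

Run:
```python
from meas import *
from bench import robot
from crop import crop
import cv2
p,_=fit(post,[450,300,.3])
st=robot.state();print(st["joint_positions"].round(2),tool_move(st,world(p,[0,0,250])[0],np.degrees(p[2])+90))
ims=[]
for n,(x,y) in(("top",(215,185)),("side",(225,165))):
    c=robot.camera(n)["img"][:,:,::-1].copy();ims.append(crop(c,x,y,66,84,6))
    cv2.imwrite(f"pics/{n}7raw.png",c)
cv2.imwrite("pics/m7.png",np.hstack(ims))
```

```text
[0.03 0.05 1.83 0.   1.26 1.6 ] {'shift_mm': array([-278.1,   69.1,   33.6]), 'yaw': np.float64(-89.71), 'zaxis': array([ 3.6e-03,  1.0e-04, -1.0e+00]), 'turn_z_deg': np.float64(-22.94)}
```

View pics/m7.png

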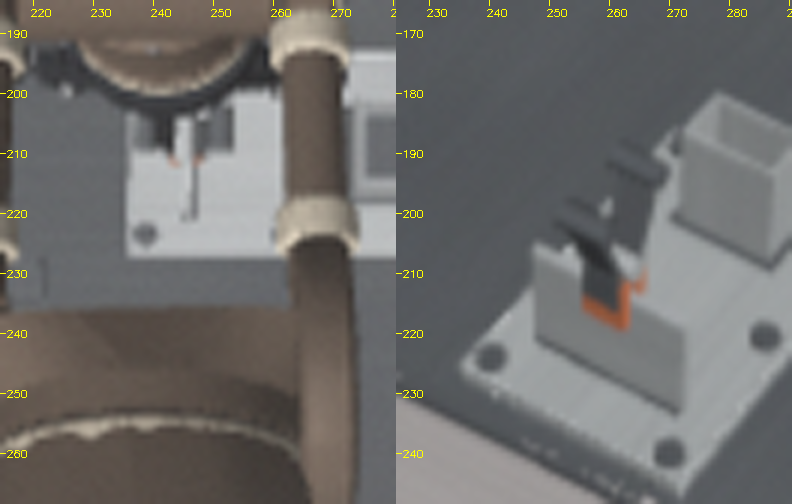

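Clamp is clipped square on the fin. Side view: copper edge (255.5,215.8)-(263,219.8), bars on either side of the fin, barrel just above the edge. I'll check its depth in numbers and move towards the post.

Run:
```python
from meas import *
o=np.array([(255.5,215.8),(263,219.8)])
r=least_squares(lambda v:(proj(S,world((v[0],60,.005),[(11,5,v[1]),(-11,5,v[1])]))-o).ravel(),[512,45]);print(r.x,r.fun.round(1))
def back(n,uv,z):
    c=C[n];d=c["R"].T@np.linalg.solve(c["K"],np.r_[uv,1]);o=-c["R"].T@c["t"].ravel();return (o+d*(z-o[2])/d[2]).round(1)
for uv in((121,223),(134.5,229),(130.5,236.5),(117,231)):print("turq",back("top",uv,100))
print("thin",back("top",(154,190),100))
```

```text
[513.98208699  49.45754188] [ 0.3  0.2 -0.3 -0.2]
turq [452.2 456.6 100. ]
turq [433.6 412.  100. ]
turq [409.7 423.  100. ]
turq [426.5 467.2 100. ]
thin [561.2 358.  100. ]
```

Emit:
move_arm --targets "-0.05 0.012 0 0 0 0 1; -0.1 0.025 0 0 0 0 1; -0.12 0.03 0 0 0 0 1; -0.12 0.03 0 0 0 0 1; -0.12 0.03 0 0 0 0 1; -0.12 0.03 0 0 0 0 1; -0.12 0.03 0 0 0 0 1; -0.1 0.025 0 0 0 0 1"

```text
clock: 11.0
tcp_pos: [444.5, 316.6, 279.7]
tool_rot: [0.002, 0.709, -0.705, -0.001]
contact_force: [0.7, 0.1, 0.5]
grip_width: 0.998
```

Emit:
move_arm --targets "-0.06 0.015 0 0 0 -0.8 0.75; 0 0 0 0 0 -1 0.75; 0 0 0 0 0 -1 0.75; 0 0 0 0 0 -1 0.75; 0 0 0 0 0 -1 0.75; 0 0 0 0 0 -0.93 0.75; 0 0 0 0 0 0 0.75; 0 0 0 0 0 0 0.75"

```text
clock: 11.67
tcp_pos: [441.1, 332.4, 280.1]
tool_rot: [0.002, 0.834, -0.551, -0.001]
contact_force: [-0.5, -0.0, 0.0]
grip_width: 0.751
```

Run:
```python
from meas import *
from bench import robot
p,_=fit(post,[450,300,.3])
st=robot.state();print(st["grip_width"],tool_move(st,world(p,[0,0,150])[0],np.degrees(p[2])+90))
```

```text
0.7506047102542958 {'shift_mm': array([ -5.1,  -3.3, 130.1]), 'yaw': np.float64(-66.89), 'zaxis': array([-0.0029, -0.0019, -1.    ]), 'turn_z_deg': np.float64(-0.11)}
```

Emit:
move_arm --targets "-0.017 -0.011 0.05 0 0 0 0.75; 0 0 0.1 0 0 0 0.75; 0 0 0.11 0 0 0 0.75; 0 0 0.1 0 0 0 0.75; 0 0 0.06 0 0 0 0.75; 0 0 0.03 0 0 0 0.75; 0 0 0 0 0 0 0.75; 0 0 0 0 0 0 0.75"

```text
clock: 12.33
tcp_pos: [443.1, 339.0, 146.9]
tool_rot: [0.0, 0.835, -0.551, -0.0]
contact_force: [-0.2, -0.6, 0.2]
grip_width: 0.75
```

Run:
```python
from meas import *
from bench import robot
from crop import crop
import cv2
p,_=fit(post,[450,300,.3])
st=robot.state();print(st["tcp_pos"],st["contact_force"],tool_move(st,world(p,[0,0,60])[0],np.degrees(p[2])+90))
ims=[]
for n,(x,y) in(("top",(120,185)),("side",(180,245))):
    c=robot.camera(n)["img"][:,:,::-1].copy();ims.append(crop(c,x,y,66,84,6))
cv2.imwrite("pics/m8.png",np.hstack(ims))
```

```text
[443.1042558  338.97181414 146.92689818] [-0.23856378 -0.62743808  0.21389659] {'shift_mm': array([ 0.2,  1.5, 86.9]), 'yaw': np.float64(-66.83), 'zaxis': array([-4.e-04, -3.e-04, -1.e+00]), 'turn_z_deg': np.float64(-0.06)}
```

View pics/m8.png

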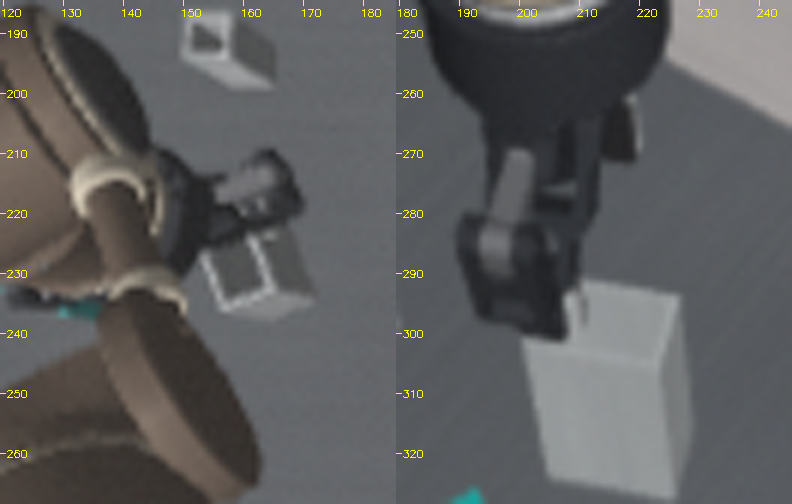

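Run:
```python
from fit import *
P=(443.1,339,np.radians(23.17))
for z in(150,155,160):print(z,proj("side",world(P,[(11,46.5,z),(-11,46.5,z),(-11,32,z),(-11,-32,z),(-11,-46.5,z)])).round(1).tolist())
```

```text
150 [[200.1, 304.1], [210.7, 306.1], [212.7, 299.7], [220.9, 273.2], [222.6, 267.5]]
155 [[199.9, 302.9], [210.5, 304.9], [212.5, 298.5], [220.7, 271.9], [222.5, 266.2]]
160 [[199.6, 301.6], [210.3, 303.6], [212.3, 297.2], [220.6, 270.6], [222.3, 264.9]]
```

Fingers straddle the post, one on each broad side: side near finger (194-208,300), far finger (215-220,271). Descending and gripping.

Emit:
move_arm --targets "0 0.005 0.04 0 0 0 0.75; 0 0 0.07 0 0 0 0.75; 0 0 0.08 0 0 0 0.75; 0 0 0.06 0 0 0 0.75; 0 0 0.035 0 0 0 0.75; 0 0 0 0 0 0 0.75; 0 0 0 0 0 0 0.75"

```text
clock: 13.02
tcp_pos: [441.7, 338.4, 61.5]
tool_rot: [0.0, 0.835, -0.55, -0.0]
contact_force: [0.2, 0.9, -0.1]
grip_width: 0.752
```

Emit:
move_arm --targets "0 0 0 0 0 0 0.6; 0 0 0 0 0 0 0.5; 0 0 0 0 0 0 0.4; 0 0 0 0 0 0 0.2; 0 0 0 0 0 0 0.2; 0 0 0 0 0 0 0.2; 0 0 0 0 0 0 0.2; 0 0 0 0 0 0 0.2" --force 60

```text
clock: 13.68
tcp_pos: [442.8, 339.2, 62.9]
tool_rot: [-0.001, 0.835, -0.55, 0.001]
contact_force: [-0.8, 0.3, 6.5]
grip_width: 0.344
```

Emit:
move_arm --targets "0 0 0 0 0 0 0.2; 0 0 0 0 0 0 0.2; 0 0 -0.01 0 0 0 0.2; 0 0 -0.03 0 0 0 0.2; 0 0 -0.05 0 0 0 0.2; 0 0 0 0 0 0 0.2; 0 0 0 0 0 0 0.2"

```text
clock: 14.27
tcp_pos: [441.9, 338.5, 88.8]
tool_rot: [-0.001, 0.835, -0.55, 0.0]
contact_force: [-0.7, 1.1, -4.8]
grip_width: 0.344
```

Emit:
move_arm --targets "0 0 -0.04 0 0 0 0.2; 0 0 -0.08 0 0 0 0.2; 0 0 -0.1 0 0 0 0.2; 0 0 -0.1 0 0 0 0.2; 0 0 -0.09 0 0 0 0.2; 0 0 -0.05 0 0 0 0.2; 0 0 0 0 0 0 0.2; 0 0 0 0 0 0 0.2"

```text
clock: 14.93
tcp_pos: [441.7, 338.4, 227.0]
tool_rot: [-0.001, 0.835, -0.55, 0.0]
contact_force: [-0.6, -0.5, -4.9]
grip_width: 0.345
```

Emit:
move_arm --targets "0 0 0 0 0 0.5 0.2; 0 0 0 0 0 0.9 0.2; 0 0 0 0 0 0.9 0.2; 0 0 0 0 0 0.9 0.2; 0 0 0 0 0 0.9 0.2; 0 0 0 0 0 0.9 0.2; 0 0 0 0 0 0.7 0.2; 0 0 0 0 0 0 0.2"

```text
clock: 15.6
tcp_pos: [439.8, 337.2, 223.3]
tool_rot: [0.003, 0.709, -0.705, -0.001]
contact_force: [-0.4, 0.6, -5.4]
grip_width: 0.342
```

Run:
```python
from meas import *
from bench import robot
w,_=fit(work,[500,0,0])
st=robot.state();print(st["tcp_pos"],st["contact_force"],tool_move(st,world(w,[0,-55,225])[0],90.3))
```

```text
[439.78700504 337.18607116 223.3083027 ] [-0.43028419  0.5916411  -5.43161442] {'shift_mm': array([387.6, -70.4,  -0.8]), 'yaw': np.float64(-89.64), 'zaxis': array([-0.0051, -0.0033, -1.    ]), 'turn_z_deg': np.float64(0.06)}
```

Emit:
move_arm --targets "0.03 -0.006 0 0 0 0 0.2; 0.06 -0.011 0 0 0 0 0.2; 0.09 -0.016 0 0 0 0 0.2; 0.1 -0.018 0 0 0 0 0.2; 0.1 -0.018 0 0 0 0 0.2; 0.1 -0.018 0 0 0 0 0.2; 0.1 -0.018 0 0 0 0 0.2; 0.1 -0.018 0 0 0 0 0.2"

```text
clock: 16.27
tcp_pos: [479.1, 132.4, 225.4]
tool_rot: [0.001, 0.71, -0.704, -0.0]
contact_force: [0.7, -0.2, -4.6]
grip_width: 0.347
```

Emit:
move_arm --targets "0.1 -0.018 0 0 0 0 0.2; 0.1 -0.018 0 0 0 0 0.2; 0.1 -0.018 0 0 0 0 0.2; 0.09 -0.017 0 0 0 0 0.2; 0.08 -0.015 0 0 0 0 0.2; 0.06 -0.011 0 0 0 0 0.2; 0.04 -0.008 0 0 0 0 0.2; 0.02 -0.005 0 0 0 0 0.2"

```text
clock: 16.93
tcp_pos: [513.6, -44.0, 225.7]
tool_rot: [0.001, 0.709, -0.705, -0.0]
contact_force: [-0.1, 1.0, -5.3]
grip_width: 0.346
```

Emit:
move_arm --targets "0.02 -0.005 0.05 0 0 0 0.2; 0 0 0.06 0 0 0 0.2; 0 0 0.06 0 0 0 0.2; 0 0 0.04 0 0 0 0.2; 0 0 0 0 0 0 0.2; 0 0 0 0 0 0 0.2; 0 0 0 0 0 0 0.2; 0 0 0 0 0 0 0.2"

```text
clock: 17.6
tcp_pos: [517.0, -48.1, 164.9]
tool_rot: [-0.001, 0.71, -0.704, 0.001]
contact_force: [0.0, 0.2, -3.7]
grip_width: 0.339
```

Run:
```python
from meas import *
from bench import robot
from crop import crop
import cv2
w,_=fit(work,[500,0,0])
st=robot.state();print(st["clock"],st["tcp_pos"],st["contact_force"],tool_move(st,world(w,[0,-55,137])[0],90.3))
ims=[]
for n,(x,y,W) in(("side",(245,120,80)),("top",(230,185,53))):
    c=robot.camera(n)["img"][:,:,::-1].copy();cv2.imwrite(f"pics/{n}9raw.png",c);ims.append(crop(c,x,y,W,100,6))
cv2.imwrite("pics/m9.png",np.hstack(ims))
```

```text
17.6 [516.98434037 -48.05931261 164.86480423] [ 0.03179527  0.22566908 -3.74724905] {'shift_mm': array([ 1.9,  4.4, 27.9]), 'yaw': np.float64(-89.56), 'zaxis': array([ 2.7e-03, -4.0e-04, -1.0e+00]), 'turn_z_deg': np.float64(0.14)}
```

View pics/m9.png

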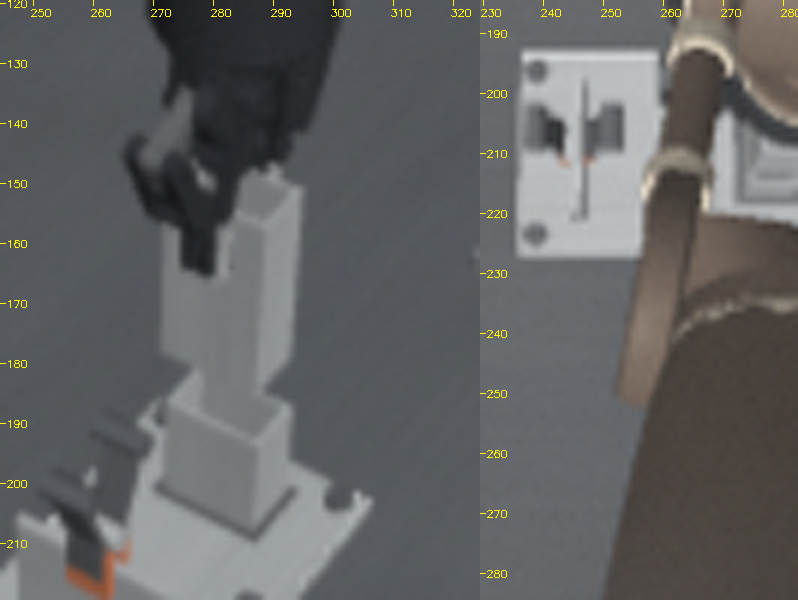

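```bash
cat > rel.py <<'E'
from meas import *
def posefit(pts,fixz=None):
    L=np.array([a for a,_ in pts],float);o=np.array([b for _,b in pts])
    f=lambda v:np.r_[(proj(S,world((v[0],v[1],v[2]),L+[0,0,v[3]]))-o).ravel(),(v[3]-fixz)*(100 if fixz is not None else 0)]
    r=least_squares(f,[513,-50,0,fixz]);return r.x,r.fun[:-1].round(1)
if __name__=="__main__":
    stub=[((25,15,0),(271.9,186.)),((-25,15,0),(287.4,192.7)),((-25,-15,0),(293.1,187.)),((25,-15,0),(278.5,179.9))]
    held=[((25,15,0),(271.5,179)),((-25,-15,0),(292.8,179.8)),((-25,15,100),(288.3,156.5)),((-25,-15,100),(294.8,149.8))]
    a,ra=posefit(stub,70);print("stub",a.round(3),ra)
    for z in(100,102.4,105):
        b,rb=posefit(held,z);print("held",b.round(3),rb)
E
python3 rel.py
```

```text
stub [ 5.15331e+02 -5.00690e+01 -4.00000e-03  7.00000e+01] [ 0.2 -0.2  0.   0.7  0.2 -0.1 -0.4 -0.4]
held [ 5.1850e+02 -4.8845e+01  4.8000e-02  1.0000e+02] [-0.4 -0.7 -0.1 -1.3  0.6  1.  -0.1  0.9]
held [ 5.17232e+02 -4.66720e+01  4.60000e-02  1.02400e+02] [-0.5 -0.7 -0.1 -1.2  0.6  1.  -0.   0.9]
held [ 5.15859e+02 -4.43180e+01  4.30000e-02  1.05000e+02] [-0.5 -0.7 -0.1 -1.2  0.6  0.9 -0.   0.8]
```

Emit:
move_arm --targets "0.008 0.012 0.02 0 0 0.03 0.2; 0 0 0.03 0 0 0 0.2; 0 0 0.02 0 0 0 0.2; 0 0 0.008 0 0 0 0.2; 0 0 0 0 0 0 0.2; 0 0 0 0 0 0 0.2; 0 0 0 0 0 0 0.2"

```text
clock: 18.28
tcp_pos: [512.5, -50.6, 140.2]
tool_rot: [-0.0, 0.709, -0.705, 0.0]
contact_force: [0.8, 0.2, -3.9]
grip_width: 0.342
```

Run:
```python
from meas import *
from bench import robot
import cv2
st=robot.state();print(st["clock"],st["tcp_pos"],st["contact_force"],tool_move(st,(513,-50.3,137),90.2))
ims=[robot.camera("side")["img"].astype(float) for _ in range(4)]
g=np.mean(ims,0).mean(2);np.save("g.npy",g)
np.set_printoptions(linewidth=250)
for v in (172,176,180,183,186,190,194,198):print(v,g[v,266:300].round().astype(int))
```

```text
18.2833 [512.47375446 -50.56116332 140.15299527] [ 0.79837276  0.18121978 -3.94211613] {'shift_mm': array([-0.3, -0.5,  3.2]), 'yaw': np.float64(-89.71), 'zaxis': array([ 3.e-04, -0.e+00, -1.e+00]), 'turn_z_deg': np.float64(0.09)}
172 [ 87  88  88  88  87  88  89  98 120 122 121 109  90  60  47  57 101 131 145 118 120 120 120 122 138 144 146 147 148 137  96  87  87  88]
176 [ 87  87  87  87  88  87  88  98 120 123 123 125 124 124 122 121 121 120 120 121 121 121 120 123 142 146 147 148 148 123  94  89  89  90]
180 [ 87  87  87  86  86  86  87 102 120 123 123 124 125 124 122 122 121 120 120 121 122 121 121 128 145 146 147 150 146 110  92  89  88  88]
183 [ 86  86  86  86  86  88  90 104 119 122 122 124 124 124 122 122 121 120 120 122 122 121 122 130 145 146 148 149 145  99  88  89  89  88]
186 [ 86  86  87  87  95 110 108 142 148 140 133 128 124 123 122 122 121 119 121 122 122 122 123 136 146 146 147 145 118  92  89  89  90  91]
190 [ 81  98 141 153 140  93 104 120 122 123 125 126 130 136 142 142 132 125 122 122 123 122 124 142 149 152 146 123  94  90  90  91  89  89]
194 [ 80  85  88  86 120 151 133 123 123 124 125 124 122 121 121 120 120 120 121 121 126 134 147 146 146 148 144 109  92  88  88  89  89  90]
198 [ 80  89 138 158 160 156 133 123 124 125 125 124 122 122 121 121 120 121 121 120 120 128 144 146 148 149 150 157 152 145 132 111  96  90]
```

Run:
```python
from fit import *
g=np.load("g.npy")
for u in(275,277,279,281,283,285,287,291,292):print(u,"rows180-199",g[180:200,u].round().astype(int))
# predictions for TCP-centred post, stub candidates
def pv(P,z):return proj("side",world(P,[(25,15,z),(-25,15,z),(-25,-15,z)])).round(1).tolist()
print("post",pv((512.5,-50.6,.003),77.7));
for P in((512.5,-50),(514.2,-49),(514,-50),(515,-50)):print("stub",P,pv(P+(.003,),70))
```

```text
275 rows180-199 [123 122 122 122 122 125 140 152 140 126 123 123 123 123 124 124 124 124
 125 125]
277 rows180-199 [124 124 124 124 124 123 128 142 153 140 126 123 123 123 124 123 124 124
 124 124]
279 rows180-199 [124 123 123 124 123 123 123 123 127 142 136 125 122 121 121 121 121 121
 122 122]
281 rows180-199 [122 122 122 122 122 122 122 122 122 127 142 136 124 121 120 120 120 120
 121 120]
283 rows180-199 [120 120 120 120 119 119 119 119 119 120 125 140 131 122 120 120 121 121
 121 121]
285 rows180-199 [121 121 121 122 122 122 122 122 122 122 122 124 138 129 121 120 120 120
 120 121]
287 rows180-199 [121 121 121 121 121 121 122 122 122 122 122 122 126 145 134 125 124 127
 128 129]
291 rows180-199 [146 147 146 146 146 146 146 147 148 151 152 149 147 147 148 148 148 149
 149 149]
292 rows180-199 [147 148 148 148 148 147 147 147 151 150 146 146 145 145 144 145 146 149
 150 152]
post [[273.1, 184.2], [288.6, 191.8], [294.4, 185.2]]
stub (512.5, -50) [[272.9, 186.3], [288.4, 193.8], [294.2, 187.2]]
stub (514.2, -49) [[272.2, 186.3], [287.6, 193.8], [293.4, 187.2]]
stub (514, -50) [[272.5, 186.1], [287.9, 193.6], [293.7, 187.0]]
stub (515, -50) [[272.2, 185.9], [287.6, 193.5], [293.4, 186.9]]
```

Post edges sit about 0.8 px right of the stub's edges on all three verticals. The turn therefore agrees, and the post has to go about 2 mm in +x and 0.9 mm in +y. Correcting, and down to about a 5 mm gap.

Emit:
move_arm --targets "-0.003 -0.0068 0 0 0 0.02 0.2; 0 0 0.007 0 0 0 0.2; 0 0 0 0 0 0 0.2; 0 0 0 0 0 0 0.2; 0 0 0 0 0 0 0.2; 0 0 0 0 0 0 0.2; 0 0 0 0 0 0 0.2"

```text
clock: 19.07
tcp_pos: [514.2, -49.6, 138.0]
tool_rot: [-0.0, 0.708, -0.706, 0.0]
contact_force: [0.9, 0.6, -3.6]
grip_width: 0.343
```

Run:
```python
from meas import *
from bench import robot
from crop import crop
import cv2
ims=[];ps=[]
for _ in range(6):
    ims.append(robot.camera("side")["img"].astype(float));ps.append(robot.state()["tcp_pos"])
st=robot.state();print(st["clock"],np.mean(ps,0).round(2),np.std(ps,0).round(2),st["contact_force"],tool_move(st,(514.5,-49.7,138),90.2))
g=np.mean(ims,0);np.save("g.npy",g.mean(2));c=g[:,:,::-1].astype(np.uint8).copy();g=g.mean(2)
def x(v,a,b,lev):
    r=g[v,a:b];i=np.argmax((r[:-1]-lev)*(r[1:]-lev)<=0);return round(a+i+(lev-r[i])/(r[i+1]-r[i]),2)
rows=(172,175,178,181,184)
for n,a,b,l in(("L",270,276,104),("M",285,292,134),("R",291,299,118)):
    k=np.polyfit(rows,[x(v,a,b,l) for v in rows],1)
    print(n,[(v,round(np.polyval(k,v),2)) for v in(192,195,198)],"slope",k[0].round(3))
print("stub M",[x(v,285,291,134) for v in(196,198,200,202)],"R",[x(v,290,297,118) for v in(190,192,194)],"L",[x(v,270,275,138) for v in(194,196,198,200)])
print(g[182:194,275].round(),g[182:196,281].round())
cv2.imwrite("pics/m10.png",crop(c,232,125,75,95,6))
```

```text
19.3667 [514.25 -49.64 138.  ] [0.02 0.01 0.01] [ 0.2985886   0.30069823 -3.85949554] {'shift_mm': array([ 0.1, -0.2,  0. ]), 'yaw': np.float64(-89.79), 'zaxis': array([ 1.e-04, -0.e+00, -1.e+00]), 'turn_z_deg': np.float64(0.01)}
L [(192, np.float64(272.22)), (195, np.float64(272.17)), (198, np.float64(272.12))] slope -0.015
M [(192, np.float64(287.74)), (195, np.float64(287.52)), (198, np.float64(287.31))] slope -0.07
R [(192, np.float64(293.2)), (195, np.float64(292.97)), (198, np.float64(292.73))] slope -0.079
stub M [np.float64(287.48), np.float64(287.34), np.float64(287.31), np.float64(286.97)] R [np.float64(293.19), np.float64(292.84), np.float64(292.76)] L [np.float64(270.57), np.float64(271.81), np.float64(271.8), np.float64(270.21)]
[122. 122. 123. 123. 130. 148. 139. 126. 122. 122. 123. 124.] [122. 122. 122. 122. 122. 122. 122. 125. 141. 136. 124. 120. 120. 120.]
```

View pics/m10.png

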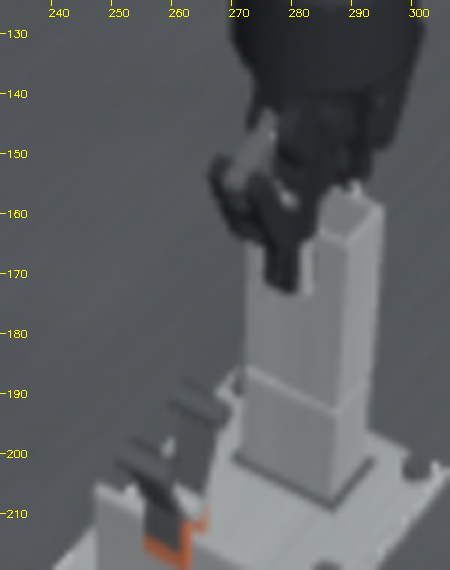

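The post's edges now run straight into the stub's: M 287.31 against 287.34, R within 0.15 px. The gap line shows at (272-289,186-193), and the clamp is still clipped on. A quick check that the bystanders haven't moved, then I'll hand in.

Run:
```python
from bench import robot
import cv2,numpy as np
a=cv2.imread("pics/side0raw.png").astype(float);b=robot.camera("side")["img"][:,:,::-1].astype(float)
for n,(x0,y0,x1,y1) in dict(screen=(180,205,240,290),hammer=(150,150,222,218),brush=(268,100,292,152),thin=(157,268,182,310)).items():
    d=np.abs(a-b)[y0:y1,x0:x1].max(2);print(n,"changed px",int((d>25).sum()),"of",d.size)
s=robot.state();print(s["clock"],s["contact_force"],s["grip_width"]);print(robot.finish_job())
```

```text
screen changed px 0 of 5100
hammer changed px 0 of 4896
brush changed px 885 of 1248
thin changed px 0 of 1050
19.4167 [ 0.27316275  1.19035884 -4.03749465] 0.3423242951194946
the job is handed in; nothing more can be done
None
```

The job is handed in at 19.4 s. The clamp is clipped on the fin, and the post is held upright over the stub.

- **Clamp:** It sits square across the fin near the middle of its top edge, with the full jaw width on the edge. I estimate the tips 21–25 mm below the edge: the arm position gave about 25 mm, the image about 21 mm. It was still on in the last picture.
- **Post:** I took the grey rectangular 50 x 30 mm post and carried it over the screen with its lower end at about 160 mm, against the 120 mm screen. It now hovers over the stub with a gap of about 5 mm. The middle and right edges line up with the stub's to within about 0.15 px (under 0.5 mm), and the left edge to about 0.3 px. The wrist feels only the post's weight.
- **Checks that disagreed:**
  - The top and side cameras differed by 2–4 mm in x. I trusted the side view, which shows the post and stub together.
  - The arm hid the stub from the top camera. Alignment across the side camera's line of sight is good, but along it I only know it to about 1–1.5 mm.
- **Bystanders:** Side-view patches around the screen, hammer and thin post are unchanged. The brush patch did change; I put this down to the arm standing in front of it, since nothing went near the brush, but I did not confirm it.

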